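# Release the locked mirror mount from its transit catch

## Robot

A 6-joint arm with a two-finger parallel gripper is mounted at the origin on the work surface; the furniture and walls round the work are solid. World frame = base frame: x ahead of the robot, y to its left, z up, the work surface at z = 0. Lengths are in m, angles in rad, forces in N, time in s.
With the tool pointing down it reaches from about 0.25 to 0.725 m from the base axis. Payload 4 kg.
Tool frame: the origin (TCP) lies at the very end of the fingers, on their centre line; the grasp point (between the pads) lies grasp_offset behind it (grasp_offset is the distance from the TCP to the grasp point, in m); z points along the fingers, y is the line along which they close (so a half turn about z gives the same grasp; the last joint's range is limited). The gripper opens to 85 mm and grips with 20 to 120 N. Pads are 22 mm wide; open, the fingers measure 114 mm over their backs; the gripper's body (76 mm by 85 mm) begins 54 mm behind the grasp point. The pads swing forward as they close: fully open they stand 13 mm farther back than shut.
Start: joints at [1.347, 0.241, 0.005, 1.335, 0, 1.571], TCP at [0.111, 0.488, 0.231] pointing down, gripper open.
Joint ranges: [-2.72, 2.72], [-1.05, 1.87], [-1.09, 1.28], [-1.99, 2.15], [-1.42, 1.44], [-3.14, 3.14]. Speed limits (rad/s): [2.79, 2.79, 3.14, 3.14, 3.14, 3.14].

## Interface

Orientations are given as a rotation vector (axis times angle).
In Python, from station import get_state, read_camera, job_done, grasp_offset gives the robot as it stands. The module is installed in compiled form; this text tells all that it offers.
- The arm moves only by the tool apply_moves, never from a script. Its arguments are lists of equal length, an entry for each row: "delta_pos": the shift along the tool's x, y, z in m, a list of three; "angular": the turn, a rotation vector about the tool's x, y, z in degrees, a list of three; "fingers": the closure, from 0 (fully open) to 1 (shut). In form: {"delta_pos": [[tx, ty, tz], ...], "angular": [[wx, wy, wz], ...], "fingers": [fingers, ...]}. A call has exactly 8 rows; each row shifts and turns the commanded pose from where the row before left it, along the tool's axes as they then stand; what a row does not reach is not made up. A row lasts 1/8 s, in which the tool goes at most 62.5 mm and 10.7 degrees, less where a joint would pass 70% of its speed; a pose out of reach is approached as far as the arm can. A call is refused whole if a number of a shift passes 0.0625 or a number of a turn 10.7, either way. A call with a gripper value outside its range is refused whole. The fingers move at their own pace and stop on an object; "squeeze" is the grip in N (left out, the last holds). Time passes only in rows, so rows that do not move let the fingers close, or fill a call up. It gives the time, the measured TCP pose, the force, the opening and the grip force at its end, in the units of the state.
- get_state(): the state, without advancing time (a new reading comes with each control period).
- read_camera(name): name is "side" or "top"; returns a dict with "image" (400x640x3 uint8, red, green, blue), "fx", "fy", "cx", "cy" (pixels), "T" (4x4, takes a point from camera to world coordinates). Camera axes: x right, y up, looking along -z (the intrinsics and any distortion apply to the point x, -y, -z); pixel columns grow to the right and rows downward; lengths in m; the calibration is good to about 2 mm. A picture is of the moment at which its call begins. There is no depth.
- job_done(): hands the job in; it is judged then, once.
The state is a dict: "clock": time; "q": joint angles; "qd": joint speeds; "tau": joint torques, N m; "position": TCP position; "tcp_rot": TCP orientation; "force": force on the tool from outside, world axes, zero at the start; "wrist_torque": the same for the moment, N m; "gripper_width": finger opening in m; "finger_force": force on a finger pad.
Only numpy, scipy, OpenCV 4.12 (cv2) and the standard library are available. Lean on these libraries where they do the work, as an engineer would, in place of code of your own. Each camera call takes 0.05 s, during which the arm holds its last target. There are 200 camera calls.

## Task

Of the two tilting mirror mounts on the bench, one is still held down by its transit catch. With the fingertips press the round thumb pad on that mount's sprung corner until its pointer stands at the long mark of its scale, hold it there a moment while the catch swings clear by itself, then ease the corner up slowly, without letting it fly up, so that the pointer comes back to the top line of the scale and the mount is left free. Do not touch the mirror glass, the pointer, the catch or the other mount, and do not pick up or shift the things lying about.

Things in the scene. Friction and masses are not known exactly. Their poses are not given: they have to be found in the camera images.
- mount_1: The locked mount: aluminium base (127 mm square diamond-wise, 70 x 164 mm crossbar in front), fixed, on 10 mm rubber feet. Origin on the worktop under the mirror's middle; its -x axis points to the sprung corner with the thumb pad, z up. A like tilt plate (top 57 mm high when free) pivots above it about an axis along the mount's y, 52 mm high. Scale on the +y side of the pad, catch on the -y side.
- mount_2: The other mount, of the same make and size and the same axes, already free (its pointer at the top line, its catch swung out). Leave it alone.
- tilt_1 (a joint): Tilt of mount_1's plate, rad: 0 = free, at its upper stop; grows as the sprung corner goes down; about 0.07 while locked under the catch; 0.185 = pointer at the long mark; 0.27 = bottom stop. A spring pushes it back up: it takes about 4.5 N on the pad at the locked position, 7 N at the long mark, 9 N at the bottom.
- catch_1 (a joint): Catch of mount_1, rad: up to about 0.1 = upright, hooked over the pin of the tilt plate; 0.8 = swung clear, outwards to the mount's -y side. Once the plate is pressed past about 0.13 rad a light spring swings it out by itself within about 0.3 s; it then stays out.
- pad_1 (a point): Middle of the top face of the round black rubber thumb pad (22 mm across, 5 mm proud of the plate) on mount_1's sprung corner, 76 mm from the tilt axis. It moves with the plate: 62 mm above the worktop when free, about 57 mm locked, 48 mm at the long mark. Nothing within 35 mm of it stands higher than 62 mm.
- tip_1 (a point): Tip of mount_1's bent-wire pointer (2.4 mm wire), which moves with the plate, 95 mm from the tilt axis, in front of the scale.
- mark_1 (a point): Where the pointer tip is when it stands at the long mark: 34.5 mm above the worktop, 17.5 mm under the top line. The long mark is the thick line across the whole width of the white upright scale strip (28 mm wide, its top 67 mm above the worktop, facing the mount's -x side); one short line lies 3.5 mm under it.
- zero_1 (a point): Where the pointer tip stands when it is at the top line of the scale, 52 mm above the worktop (plate free, against its upper stop).
- mirror_1: Round mirror glass of mount_1, 69 mm across, its face 65 mm above the worktop; origin on the tilt axis under its middle.
- pointer_1: The bent-wire pointer of mount_1; origin on the tilt axis under the middle of the mirror; it runs forward 45 mm to the +y side of the pad and turns outwards to the scale.
- hook_1: The steel J-hook of mount_1's catch, 28 mm tall, 10 mm thick; origin on its pivot, 28 mm above the worktop, 60 mm in front of and 57.5 mm to the -y side of the mount's origin.
- tilt_2 (a joint): Tilt of the other mount's plate, rad; 0 = free.
- hex_keys: Loose folding hex-key set with an orange handle, 92 x 24 x 18 mm, lying on the worktop; a bystander.
- tweezers: Loose steel tweezers, 122 x 13 x 8 mm, lying on the worktop; a bystander.
- white_bottle: Loose small white reagent bottle, 52 mm across, 72 mm tall; a bystander.

How it is judged:
By the outcome, as a careful person would: the job done as asked, in the order asked, and still so for the second after the job is handed in, with the robot touching nothing.
It also fails if it takes over 40 s, if anything falls off the work surface, if the arm or the gripper's body presses on something with over 40 N, if the wrist force passes 120 N, or if a joint passes its speed limit or range.

## Working session

There is one attempt and no reset: what is moved stays moved. The work goes in short steps, Python scripts to look and compute and a tool call to move; the robot and the scene stay as the last step left them, time stands still between calls to the robot, and variables do not carry over. Pictures are saved under pics/ and viewed, at most 10 in all, crops included, and the job is handed in when it is done.

Besides the shell and the picture viewer there is one more tool, called after "Request:" by a JSON object that holds its "method" and its "body", one argument or row to a line. apply_moves: Moves the arm, as the interface text tells. Its arguments: {"type":"object","properties":{"delta_pos":{"type":"array"},"angular":{"type":"array"},"fingers":{"type":"array"},"squeeze":{"type":"number"}},"required":["delta_pos","angular","fingers"]}

```bash
mkdir -p pics; python3 - <<'E'
from station import *
import cv2,numpy as np
for n in("top","side"):
    r=read_camera(n);cv2.imwrite(f"pics/{n}0.png",r["image"][:,:,::-1]);print(n,r["fx"],r["fy"],r["cx"],r["cy"],[k for k in r]);print(np.round(r["T"],4).tolist())
s=get_state();print(s,grasp_offset)
E
```

```text
top 380.67547951347825 380.67547951347825 316.6416239563335 184.43110757522015 ['image', 'fx', 'fy', 'cx', 'cy', 'T']
[[0.027, 0.9938, -0.1083, 0.4594], [-0.9996, 0.0263, -0.0071, -0.2464], [-0.0042, 0.1085, 0.9941, 1.0445], [0.0, 0.0, 0.0, 1.0]]
side 465.5407683586321 465.5407683586321 321.7619497983263 195.71786224896087 ['image', 'fx', 'fy', 'cx', 'cy', 'T']
[[0.3779, 0.5993, -0.7057, -0.3029], [-0.9255, 0.225, -0.3046, -0.6186], [-0.0237, 0.7683, 0.6397, 0.8602], [0.0, 0.0, 0.0, 1.0]]
{'clock': 0.1, 'q': array([ 1.34699244e+00,  2.41352079e-01,  3.81192853e-03,  1.33522500e+00,
       -2.37904489e-05,  1.57081763e+00]), 'qd': array([ 0.00026008, -0.00063016,  0.00251214, -0.00026302,  0.0002945 ,
       -0.00059105]), 'tau': array([-7.27857446e-05, -3.73138046e+01,  2.53009450e+01,  1.08922910e-02,
        1.13000544e-05, -1.29891927e-06]), 'position': array([0.11084421, 0.48694445, 0.23047685]), 'tcp_rot': array([-3.50828229e-01, -3.12174339e+00,  3.07725495e-03]), 'force': array([-0.31617358, -0.21459129, -0.10190439]), 'wrist_torque': array([-0.04519965, -0.01690127, -0.01284322]), 'finger_force': 0.0, 'gripper_width': 0.0855717143566798} 0.0187
```

View pics/top0.png

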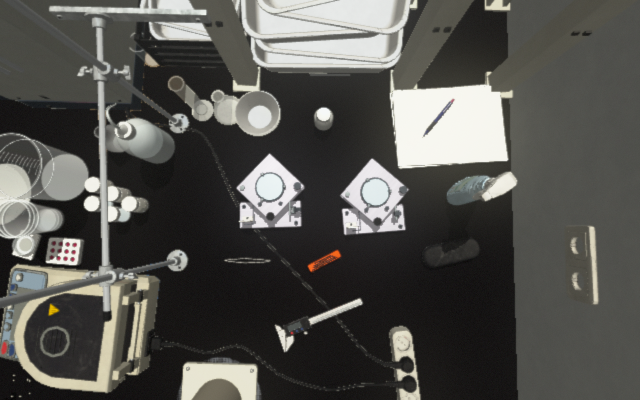

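View pics/side0.png

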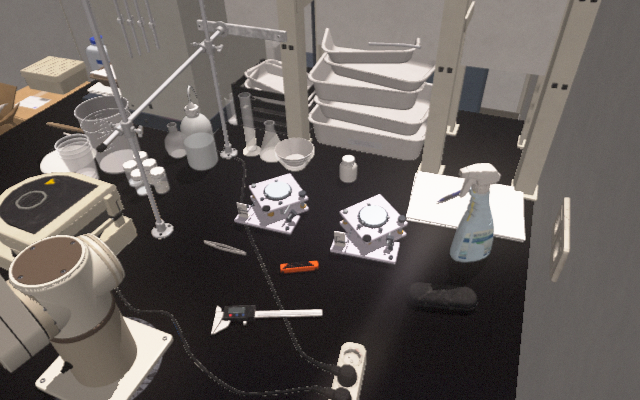

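The top view shows two mounts, near (270,190) and (375,195). Their pads are on the near side, at about (270,216) and (375,222). I'll zoom in on both.

```bash
python3 - <<'E'
import cv2,numpy as np
t=cv2.imread("pics/top0.png");s=cv2.imread("pics/side0.png")
z=lambda a,f:cv2.resize(a,None,fx=f,fy=f,interpolation=cv2.INTER_CUBIC)
a=z(t[145:245,230:320],4);b=z(t[145:245,330:420],4)
cv2.imwrite("pics/tc.png",np.hstack([a,b]))
a=z(s[170:270,230:320],4);b=z(s[185:285,325:415],4)
cv2.imwrite("pics/sc.png",np.hstack([a,b]))
E
```

```text
(no output)
```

View pics/tc.png

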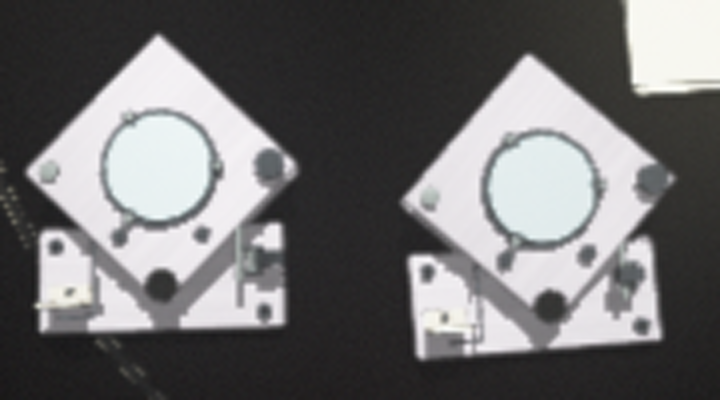

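View pics/sc.png

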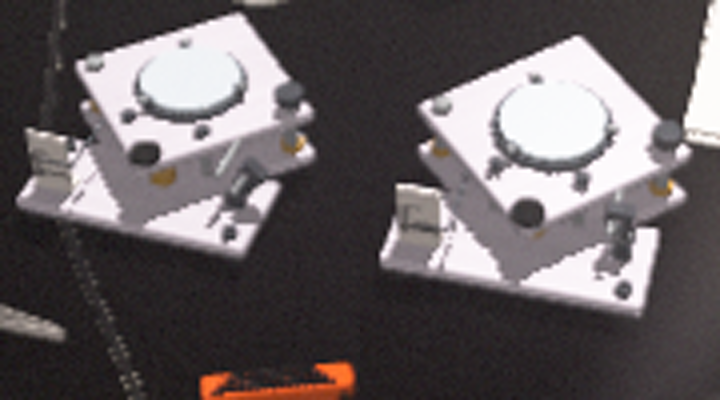

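```bash
cat >h.py <<'E'
from station import *
import numpy as np,cv2
from scipy.optimize import least_squares
from scipy.spatial.transform import Rotation as R
def proj(r,P):
    T=r["T"];p=(np.atleast_2d(P)-T[:3,3])@T[:3,:3]
    return np.c_[r["fx"]*p[:,0]/-p[:,2]+r["cx"],-r["fy"]*p[:,1]/-p[:,2]+r["cy"]]
def pts(v,L):  # mount x,y,yaw,tilt; points on the plate, mount frame
    L=np.asarray(L,float)-[0,0,.052]; L=R.from_rotvec([0,-v[3],0]).apply(L)+[0,0,.052]
    return R.from_rotvec([0,0,v[2]]).apply(L)+[v[0],v[1],0]
E
python3 - <<'E'
from h import *
t=read_camera("top");s=read_camera("side")
L=[[0,0,.065],[-.076,0,.062],[0,.0898,.057],[.0898,0,.057],[0,-.0898,.057]]
T={1:[[159,168],[162,285],[27,172],[158,35],[298,168]],2:[[541,188],[550,306],[402,203],[528,55],[676,180]]}
S={1:[[190,80],[145,152],[77,68],[240,14],[313,110]],2:[[554,120],[528,212],[418,105],[577,36],[688,147]]}
for k,(ot,os) in {1:([230,145],[230,170]),2:([330-90,145],[325-90,185])}.items():
    a=np.array(T[k])/4+ot;b=np.array(S[k])/4+os
    f=lambda v:np.r_[proj(t,pts(v,L))-a,proj(s,pts(v,L))-b].ravel()
    g=least_squares(f,[.5,-.1 if k==1 else -.4,0,0],loss="soft_l1",x_scale=[.01,.01,.1,.1])
    print(k,g.x.round(4),"pad",pts(g.x,[L[1]]).round(4));print(f(g.x).reshape(-1,2).round(1).tolist())
    # free pad triangulation
    h=least_squares(lambda p:np.r_[proj(t,p)-a[1],proj(s,p)-b[1]].ravel(),[.45,-.3,.06],x_scale=.01);print(h.x.round(4),h.cost)
print(R.from_rotvec(get_state()["tcp_rot"]).as_matrix().round(3))
E
```

```text
1 [ 0.5557 -0.1184  0.0556 -0.0116] pad [[ 0.4799 -0.1226  0.0629]]
[[0.0, 0.2], [-0.2, 0.4], [-1.0, 0.5], [0.2, -0.1], [0.1, -0.5], [0.3, -0.2], [0.2, -0.1], [-0.9, -1.0], [0.4, -0.1], [0.6, 0.9]]
[ 0.4807 -0.1223  0.062 ] 0.05704081467523462
2 [ 0.5502 -0.3908  0.1109  0.0626] pad [[ 0.4742 -0.3993  0.0572]]
[[-0.1, 0.4], [0.2, 0.3], [-0.2, -0.3], [-0.5, -0.5], [0.0, -0.4], [-0.3, 0.1], [0.0, -0.3], [-0.7, 0.2], [0.3, -0.2], [1.5, 1.5]]
[ 0.475  -0.3991  0.0556] 0.0008354965531490211
[[-0.975  0.222 -0.   ]
 [ 0.222  0.975 -0.001]
 [-0.    -0.001 -1.   ]]
```

Right mount is locked: tilt is about 0.06 and its catch is upright. Its pad is at about (0.474, -0.399, 0.057). The rod stand lies between the arm and this mount, so I'll measure it before moving.

```bash
python3 - <<'E'
from h import *
t=cv2.imread("pics/top0.png");s=cv2.imread("pics/side0.png")
a=cv2.resize(t[:400,:266],None,fx=1.5,fy=1.5,interpolation=2);b=cv2.resize(s[:400,:266],None,fx=1.5,fy=1.5,interpolation=2)
cv2.imwrite("pics/left.png",np.hstack([a,b]))
tt=read_camera("top");ss=read_camera("side")
for P in([0,0,0],[0,0,.3],[.11,.487,.23]):print(P,proj(tt,P),proj(ss,P))
def ray(r,u,v,z):
    d=r["T"][:3,:3]@[(u-r["cx"])/r["fx"],-(v-r["cy"])/r["fy"],-1];o=r["T"][:3,3];return (o+d*(z-o[2])/d[2]).round(3)
print("posts",ray(tt,178,260,.02),ray(ss,162,230,.02),ray(tt,178,123,.02),ray(ss,228,153,.02))
A=ray(tt,178,260,.02)
for z in np.arange(.1,.9,.1):print(z.round(1),proj(tt,[A[0],A[1],z]).round(),proj(ss,[A[0],A[1],z]).round())
E
```

```text
[0, 0, 0] [[218.88455969 400.9700918 ]] [[107.84752614 362.00883772]]
[0, 0, 0.3] [[176.06346255 476.38129045]] [[ 49.5084675 262.872405 ]]
[0.11, 0.487, 0.23] [[-45.45589893 388.34015873]] [[-62.97918168 190.30216216]]
posts [0.36  0.123 0.02 ] [0.347 0.121 0.02 ] [0.731 0.148 0.02 ] [0.716 0.143 0.02 ]
0.1 [[166. 263.]] [[157. 204.]]
0.2 [[148. 267.]] [[146. 172.]]
0.3 [[125. 273.]] [[135. 137.]]
0.4 [[ 94. 280.]] [[122.  97.]]
0.5 [[ 53. 290.]] [[107.  51.]]
0.6 [[ -8. 305.]] [[89. -1.]]
0.7 [[-105.  328.]] [[ 69. -62.]]
0.8 [[-284.  372.]] [[  46. -134.]]
```

View pics/left.png

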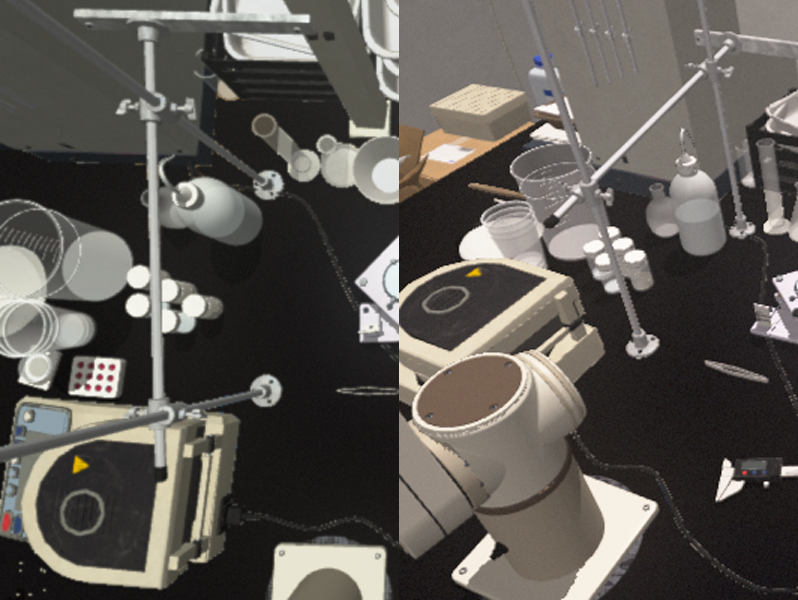

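Post A is at about (0.355, 0.122) and stands over 0.6 m tall. Its horizontal bar is at z≈0.365, with the near end at x≈0.27. I'll raise the tool above the bar, retract, and swing past inside the post.

Request:
{"method": "apply_moves", "body": {
  "delta_pos": [
    [0, 0, -0.05],
    [0, 0, -0.05],
    [0, 0, -0.05],
    [0, 0, -0.05],
    [0, -0.05, 0],
    [0, -0.05, 0],
    [0, -0.05, 0],
    [0, -0.05, 0]
  ],
  "angular": [
    [0, 0, 0],
    [0, 0, 0],
    [0, 0, 0],
    [0, 0, 0],
    [0, 0, 0],
    [0, 0, 0],
    [0, 0, 0],
    [0, 0, 0]
  ],
  "fingers": [1, 1, 1, 1, 1, 1, 1, 1]
}}

```text
clock: 1.3
position: [0.0662, 0.2909, 0.4312]
tcp_rot: [0.351, 3.122, 0.0]
force: [0.2, -0.7, 0.6]
gripper_width: -0.0003
finger_force: 0.0
```

```bash
python3 - <<'E'
from h import *
s=get_state();print(s["clock"],s["q"].round(3),s["position"],np.hypot(*s["position"][:2]),s["gripper_width"])
t=read_camera("top");b=read_camera("side")
cv2.imwrite("pics/m1.png",np.hstack([t["image"],b["image"]])[:,:,::-1][:, :])
im=np.hstack([t["image"][:,:400],b["image"][:,:400]])[:,:,::-1];cv2.imwrite("pics/m1.png",im)
a=np.array([107,318.]);c=np.array([102.7,148]) 
print(least_squares(lambda p:np.r_[proj(t,p)-a,proj(b,p)-c].ravel(),[.3,.1,.36],x_scale=.01).x)
E
```

```text
1.3 [ 1.347 -0.159  0.101  1.831 -0.     1.571] [0.06620959 0.29086745 0.43123863] 0.2983078698269059 -0.0002557108841097471
[0.27997104 0.13948321 0.31668146]
```

View pics/m1.png

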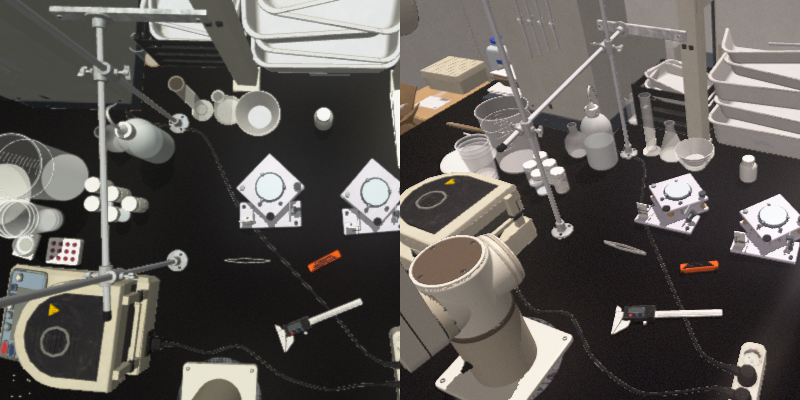

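The picture shows the hand still out of view and the stand unobstructed. I'll retract to r≈0.225 and swing clockwise past the stand.

Request:
{"method": "apply_moves", "body": {
  "delta_pos": [
    [0, -0.0365, 0],
    [0, -0.0365, 0],
    [-0.039, -0.0034, 0],
    [-0.039, -0.0034, 0],
    [-0.039, -0.0034, 0],
    [-0.039, -0.0034, 0],
    [-0.039, -0.0034, 0],
    [-0.039, -0.0034, 0]
  ],
  "angular": [
    [0, 0, 0],
    [0, 0, 0],
    [0, 0, 10],
    [0, 0, 10],
    [0, 0, 10],
    [0, 0, 10],
    [0, 0, 10],
    [0, 0, 10]
  ],
  "fingers": [1, 1, 1, 1, 1, 1, 1, 1]
}}

```text
clock: 2.4
position: [0.2164, 0.0678, 0.4312]
tcp_rot: [1.872, 2.523, 0.0]
force: [0.7, 0.1, 0.3]
gripper_width: -0.0002
finger_force: 0.0
```

```bash
python3 - <<'E'
from h import *
s=get_state();p=s["position"];print(s["clock"],s["q"].round(3),p,np.hypot(*p[:2]),np.arctan2(p[1],p[0]),s["force"])
t=read_camera("top");b=read_camera("side")
im=np.hstack([t["image"][:,:400],b["image"][:,:400]])[:,:,::-1];cv2.imwrite("pics/m2.png",im)
E
```

```text
2.4 [ 0.304 -0.298  0.004  1.872 -0.     1.58 ] [0.21639139 0.06778005 0.43122638] 0.2267583886690721 0.3035488259981411 [0.72415166 0.13490462 0.31853799]
```

View pics/m2.png

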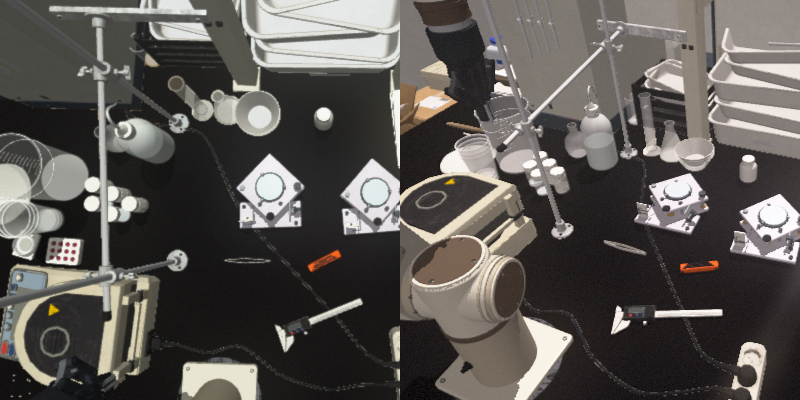

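The hand, seen at (460,60) in the side half, is passing inside the post with no contact force. I'll finish the swing.

Request:
{"method": "apply_moves", "body": {
  "delta_pos": [
    [-0.0394, -0.0034, 0],
    [-0.0394, -0.0034, 0],
    [-0.0394, -0.0034, 0],
    [-0.0394, -0.0034, 0],
    [-0.0394, -0.0034, 0],
    [-0.0296, -0.0019, 0],
    [0, 0.05, 0],
    [0, 0.055, 0]
  ],
  "angular": [
    [0, 0, 10],
    [0, 0, 10],
    [0, 0, 10],
    [0, 0, 10],
    [0, 0, 10],
    [0, 0, 7.5],
    [0, 0, 0],
    [0, 0, 0]
  ],
  "fingers": [1, 1, 1, 1, 1, 1, 1, 1]
}}

```text
clock: 3.5
position: [0.253, -0.2138, 0.432]
tcp_rot: [2.848, 1.319, 0.002]
force: [-0.6, -1.3, -0.6]
gripper_width: 0.0001
finger_force: 0.0
```

```bash
cat >g.py <<'E'
from h import *
s=get_state();p=s["position"];M=R.from_rotvec(s["tcp_rot"]).as_matrix()
print(s["clock"],s["q"].round(3),p.round(4),s["force"].round(2),"tilt",M[:,2].round(4))
print("to pad (tool):",(M.T@(np.array([.4745,-.3992,.0565])-p)).round(4))
E
python3 g.py
```

```text
3.5 [-0.702 -0.095  0.156  1.819  0.     1.572] [ 0.253  -0.2138  0.432 ] [-0.57 -1.31 -0.58] tilt [ 0.0024 -0.0015 -1.    ]
to pad (tool): [0.0017 0.2878 0.3763]
```

Request:
{"method": "apply_moves", "body": {
  "delta_pos": [
    [0, 0.042, 0.03],
    [0, 0.042, 0.03],
    [0, 0.042, 0.03],
    [0, 0.042, 0.04],
    [0, 0.042, 0.04],
    [0, 0.042, 0.04],
    [0.0017, 0.036, 0.045],
    [0, 0, 0.045]
  ],
  "angular": [
    [0, 0, 0],
    [0, 0, 0],
    [0, 0, 0],
    [0, 0, 0],
    [0, 0, 0],
    [0, 0, 0],
    [0, 0, 0],
    [0, 0, 0]
  ],
  "fingers": [1, 1, 1, 1, 1, 1, 1, 1]
}}

```text
clock: 4.5
position: [0.4757, -0.3981, 0.1282]
tcp_rot: [2.849, 1.324, 0.001]
force: [-0.2, 0.8, -0.2]
gripper_width: 0.0
finger_force: 0.0
```

```bash
python3 g.py; python3 - <<'E'
from h import *
t=read_camera("top");b=read_camera("side")
z=lambda a:cv2.resize(a,None,fx=4,fy=4,interpolation=2)
print(proj(t,get_state()["position"]),proj(b,get_state()["position"]))
cv2.imwrite("pics/m3.png",np.hstack([z(t["image"][145:245,330:420]),z(b["image"][185:285,325:415])])[:,:,::-1])
E
```

```text
4.5 [-0.697  0.535  0.171  1.206  0.     1.574] [ 0.4757 -0.3981  0.1282] [-0.18  0.79 -0.16] tilt [ 6.e-04  0.e+00 -1.e+00]
to pad (tool): [-0.0017 -0.0002  0.0717]
[[379.77154185 223.00188734]] [[365.51295992 217.91215043]]
```

View pics/m3.png

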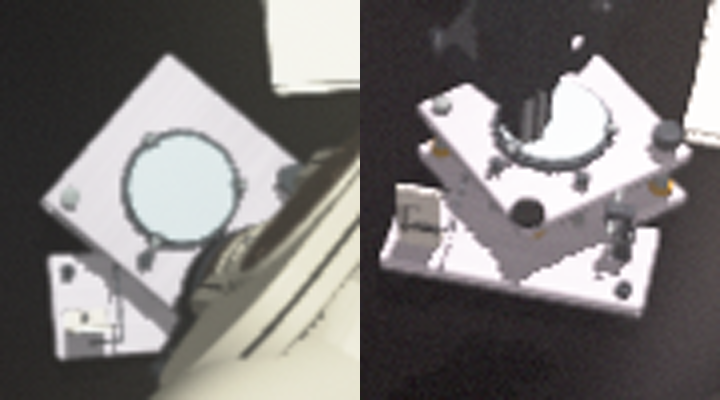

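The side half of the picture shows the shut fingertips at about (535,135) in the crop, directly above the pad at (528,212). Pad, pointer and catch are all clear, so I'll descend to just above the pad.

Request:
{"method": "apply_moves", "body": {
  "delta_pos": [
    [-0.0015, 0, 0.008],
    [0, 0, 0.01],
    [0, 0, 0.01],
    [0, 0, 0.01],
    [0, 0, 0.01],
    [0, 0, 0.008],
    [0, 0, 0.005],
    [0, 0, 0.003]
  ],
  "angular": [
    [0, 0, 0],
    [0, 0, 0],
    [0, 0, 0],
    [0, 0, 0],
    [0, 0, 0],
    [0, 0, 0],
    [0, 0, 0],
    [0, 0, 0]
  ],
  "fingers": [1, 1, 1, 1, 1, 1, 1, 1]
}}

```text
clock: 5.6
position: [0.4713, -0.3993, 0.0669]
tcp_rot: [-2.851, -1.319, 0.0]
force: [-0.5, 0.1, -0.5]
gripper_width: 0.0
finger_force: 0.0
```

```bash
python3 g.py
```

```text
5.6 [-0.703  0.581  0.079  1.069  0.     1.572] [ 0.4713 -0.3993  0.0669] [-0.49  0.09 -0.48] tilt [-2.e-04  2.e-04 -1.e+00]
to pad (tool): [0.0021 0.0024 0.0104]
```

Request:
{"method": "apply_moves", "body": {
  "delta_pos": [
    [0.001, 0.0015, 0.0015],
    [0, 0, 0.0015],
    [0, 0, 0.0015],
    [0, 0, 0.001],
    [0, 0, 0.001],
    [0, 0, 0.001],
    [0, 0, 0],
    [0, 0, 0]
  ],
  "angular": [
    [0, 0, 0],
    [0, 0, 0],
    [0, 0, 0],
    [0, 0, 0],
    [0, 0, 0],
    [0, 0, 0],
    [0, 0, 0],
    [0, 0, 0]
  ],
  "fingers": [1, 1, 1, 1, 1, 1, 1, 1]
}}

```text
clock: 6.6
position: [0.4732, -0.3995, 0.0598]
tcp_rot: [2.851, 1.32, 0.0]
force: [0.5, -0.4, 0.4]
gripper_width: 0.0003
finger_force: 0.0
```

```bash
python3 g.py
```

```text
6.6 [-0.701  0.59   0.076  1.056 -0.     1.573] [ 0.4732 -0.3995  0.0598] [ 0.54 -0.37  0.38] tilt [ 0. -0. -1.]
to pad (tool): [0.0011 0.0008 0.0033]
```

Request:
{"method": "apply_moves", "body": {
  "delta_pos": [
    [0.001, 0.001, 0.0013],
    [0, 0, 0.0013],
    [0, 0, 0.0013],
    [0, 0, 0.0013],
    [0, 0, 0.0013],
    [0, 0, 0.0013],
    [0, 0, 0.001],
    [0, 0, 0]
  ],
  "angular": [
    [0, 0, 0],
    [0, 0, 0],
    [0, 0, 0],
    [0, 0, 0],
    [0, 0, 0],
    [0, 0, 0],
    [0, 0, 0],
    [0, 0, 0]
  ],
  "fingers": [1, 1, 1, 1, 1, 1, 1, 1]
}}

```text
clock: 7.6
position: [0.4747, -0.3995, 0.0521]
tcp_rot: [2.85, 1.319, 0.001]
force: [-1.2, 0.8, 7.7]
gripper_width: 0.0001
finger_force: 3.3
```

```bash
python3 g.py
```

```text
7.6 [-0.7    0.599  0.069  1.04   0.     1.575] [ 0.4747 -0.3995  0.0521] [-1.22  0.79  7.73] tilt [ 8.e-04 -6.e-04 -1.e+00]
to pad (tool): [ 0.     -0.0004 -0.0044]
```

Request:
{"method": "apply_moves", "body": {
  "delta_pos": [
    [0, 0, 0.001],
    [0, 0, 0.001],
    [0, 0, 0],
    [0, 0, 0],
    [0, 0, 0],
    [0, 0, 0],
    [0, 0, 0],
    [0, 0, 0]
  ],
  "angular": [
    [0, 0, 0],
    [0, 0, 0],
    [0, 0, 0],
    [0, 0, 0],
    [0, 0, 0],
    [0, 0, 0],
    [0, 0, 0],
    [0, 0, 0]
  ],
  "fingers": [1, 1, 1, 1, 1, 1, 1, 1]
}}

```text
clock: 8.6
position: [0.4748, -0.3995, 0.0503]
tcp_rot: [2.85, 1.319, 0.001]
force: [-1.1, 1.2, 7.1]
gripper_width: 0.0005
finger_force: 3.6
```

```bash
python3 g.py; python3 - <<'E'
from h import *
F=[read_camera("side")["image"].astype(float) for _ in range(6)];b=np.mean(F,0)
t=np.mean([read_camera("top")["image"].astype(float) for _ in range(4)],0)
z=lambda a,f:cv2.resize(a,None,fx=f,fy=f,interpolation=2)
o=cv2.imread("pics/side0.png")[:,:,::-1].astype(float)
A=z(b[220:260,320:360],10);A=cv2.resize(A,(400,400));B=z(b[185:285,325:415],4);B=cv2.resize(B,(360,400))
cv2.imwrite("pics/m4.png",np.hstack([A,B])[:,:,::-1])
E
```

```text
8.6 [-0.7    0.601  0.067  1.036  0.     1.575] [ 0.4748 -0.3995  0.0503] [-1.15  1.23  7.11] tilt [ 9.e-04 -7.e-04 -1.e+00]
to pad (tool): [ 0.0001 -0.0004 -0.0062][ WARN:0@12.336] global loadsave.cpp:1063 imwrite_ Unsupported depth image for selected encoder is fallbacked to CV_8U.
```

View pics/m4.png

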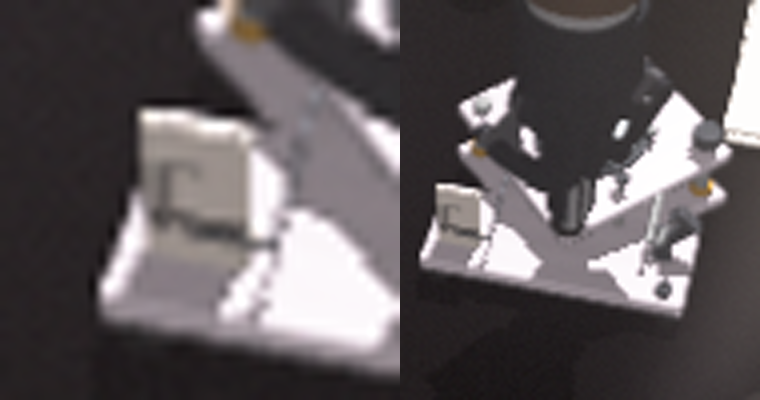

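The catch has swung clear: it now leans outwards at (675,230) in the right half. The pointer lies over the long mark at (150–270, 215–245) in the left half. I'll check the tilt numerically against the projection.

```bash
python3 - <<'E'
from h import *
b=read_camera("side")
v=[.5502,-.3908,.1109,0]
for th in(0,.063,.15,.17,.185,.2,.22):
    v[3]=-th if 0 else th
    print(th,((proj(b,pts(v,[[-.095,.045,.052],[-.095,.06,.052],[-.095,.07,.052]]))-[320,220])*10).round(0).tolist())
I=np.mean([read_camera("side")["image"].astype(float).mean(2) for _ in range(6)],0)
print(I[232:252,330:352].astype(int))
o=cv2.imread("pics/side0.png").mean(2);print(o[232:252,330:352].astype(int))
E
```

```text
0 [[271.0, 212.0], [211.0, 201.0], [172.0, 194.0]]
0.063 [[271.0, 229.0], [212.0, 218.0], [172.0, 211.0]]
0.15 [[272.0, 250.0], [212.0, 239.0], [173.0, 232.0]]
0.17 [[272.0, 255.0], [213.0, 244.0], [173.0, 236.0]]
0.185 [[272.0, 258.0], [213.0, 247.0], [173.0, 240.0]]
0.2 [[272.0, 261.0], [213.0, 250.0], [174.0, 243.0]]
0.22 [[273.0, 265.0], [213.0, 254.0], [174.0, 247.0]]
[[ 38  38  38  46 160 193 179 194 205 222 249 249 249 219 147  99  77 100
  125 129 139 129]
 [ 39  39  38  46 130 146 147 149 157 172 199 200 205 183 225 169 120 123
  131 120 125 128]
 [ 38  38  40  48 129 144 147 146 147 146 146 145 149 149 180 150 133 133
  132 106 113 128]
 [ 38  38  38  46 130 147 147 146 147 147 146 145 145 146 156 230 177 131
  132 115 109 127]
 [ 37  38  37  39 110 123 110 119 125 129 142 146 145 146 154 241 244 178
  114 115 123 130]
 [ 38  39  37  38 103 116  95 128 140 124 139 146 145 145 154 241 249 244
  168 112 126 129]
 [ 39  39  38  56 104 116  97 134 147 142 145 147 146 145 153 241 249 249
  181 111 126 131]
 [ 37  36  39 130 126 116  95 133 147 147 147 146 145 146 153 240 249 249
[... 2297 characters left out ...]
0 142 139 133 132 179 238 205
  237 245 245 244]
 [ 37 139 235 204 144 133 133 133 138 139 137 139 139 139 141 199 241 240
  245 247 246 246]
 [ 55 215 243 177 123 127 126 125 126 129 130 130 133 137 138 229 204 174
  239 247 247 247]
 [123 235 204 140 124 123 123 124 125 123 125 126 127 127 223 244 180 221
  244 246 246 247]
 [221 246 182 125 122 127 125 123 124 128 126 123 124 220 243 246 178 234
  246 246 246 246]
 [186 191 151 132 128 124 126 124 125 125 123 125 122 233 247 205 228 244
  246 246 246 246]
 [131 139 137 137 138 139 137 139 128 128 126 123 224 245 247 181 236 246
  246 246 247 246]
 [ 95 127 136 133 136 136 133 139 136 141 144 135 214 237 200 139 238 249
  248 247 247 246]]
```

The pointer shift suggests a tilt of about 0.155, a little short of the mark. I'll press 2 mm more.

Request:
{"method": "apply_moves", "body": {
  "delta_pos": [
    [0, 0, 0.0005],
    [0, 0, 0.0005],
    [0, 0, 0.0005],
    [0, 0, 0.0005],
    [0, 0, 0],
    [0, 0, 0],
    [0, 0, 0],
    [0, 0, 0]
  ],
  "angular": [
    [0, 0, 0],
    [0, 0, 0],
    [0, 0, 0],
    [0, 0, 0],
    [0, 0, 0],
    [0, 0, 0],
    [0, 0, 0],
    [0, 0, 0]
  ],
  "fingers": [1, 1, 1, 1, 1, 1, 1, 1]
}}

```text
clock: 10.45
position: [0.4748, -0.3995, 0.0485]
tcp_rot: [2.85, 1.319, 0.001]
force: [-1.0, 1.2, 7.3]
gripper_width: 0.0001
finger_force: 3.9
```

```bash
cat >w.py <<'E'
from h import *
def cen(I):
    d=np.clip(240-I[239:250,345:347],0,None);d[d<10]=0
    k=d.argmax(0);r=[]
    for j in range(2):
        a=slice(max(k[j]-1,0),k[j]+2);r.append(239+np.average(np.arange(11)[a],weights=d[a,j]))
    return np.round(r,2)
print("locked",cen(cv2.imread("pics/side0.png").mean(2)),"now",cen(np.mean([read_camera("side")["image"].astype(float).mean(2) for _ in range(5)],0)))
E
python3 w.py;python3 g.py; python3 - <<'E'
from h import *
I=np.mean([read_camera("side")["image"].astype(float).mean(2) for _ in range(4)],0)
print(I[238:250,333:350].astype(int))
E
```

```text
locked [242.16 241.78] now [244.4  244.64]
10.7 [-0.7    0.603  0.065  1.032  0.     1.575] [ 0.4748 -0.3995  0.0485] [-1.72  1.94  7.81] tilt [ 1.1e-03 -7.0e-04 -1.0e+00]
to pad (tool): [ 0.     -0.0004 -0.008 ]
[[ 56 105 115  97 135 147 142 145 146 145 145 152 241 249 249 185 120]
 [130 123 116  96 134 147 146 147 146 147 145 153 241 249 249 196 121]
 [186 142 111  96 132 146 145 146 146 146 146 153 240 249 235 163 124]
 [230 164  79  83  86  97 121 141 146 146 146 152 241 249 232 168 230]
 [244 187 107  92 122 116 114  96  87  87 105 122 248 250 214 138 238]
 [248 200 142 136 145 152 113  77 103 108 109 113 230 247 191 227 246]
 [249 201 148 146 147 149 124 115 100  91  98 102 145 201 156 239 249]
 [214 152 138 140 144 145 140 141 135 135 136 120 152 173 136 240 250]
 [186 131 132 131 132 133 135 135 138 142 141 140 233 244 180 241 250]
 [145 131 130 130 130 129 130 131 130 132 132 230 248 215 233 248 250]
 [131 131 129 129 129 131 130 131 130 130 228 248 249 188 240 250 249]
 [137 132 131 129 130 131 130 130 130 129 241 250 215 234 248 249 249]]
```

Request:
{"method": "apply_moves", "body": {
  "delta_pos": [
    [0, 0, 0.0004],
    [0, 0, 0.0004],
    [0, 0, 0],
    [0, 0, 0],
    [0, 0, 0],
    [0, 0, 0],
    [0, 0, 0],
    [0, 0, 0]
  ],
  "angular": [
    [0, 0, 0],
    [0, 0, 0],
    [0, 0, 0],
    [0, 0, 0],
    [0, 0, 0],
    [0, 0, 0],
    [0, 0, 0],
    [0, 0, 0]
  ],
  "fingers": [1, 1, 1, 1, 1, 1, 1, 1]
}}

```text
clock: 11.9
position: [0.4748, -0.3995, 0.0477]
tcp_rot: [2.85, 1.319, 0.001]
force: [-0.8, 1.8, 7.1]
gripper_width: -0.0001
finger_force: 4.0
```

```bash
python3 w.py;python3 g.py
```

```text
locked [242.16 241.78] now [244.68 244.74]
12.15 [-0.699  0.604  0.064  1.03   0.     1.575] [ 0.4749 -0.3995  0.0477] [-1.67  1.52  8.61] tilt [ 1.1e-03 -8.0e-04 -1.0e+00]
to pad (tool): [-0.     -0.0005 -0.0088]
```

The pointer stands at the mark (tilt ≈0.185) and has been held there over 1 s. Now I'll ease the corner up slowly.

Request:
{"method": "apply_moves", "body": {
  "delta_pos": [
    [0, 0, -0.0006],
    [0, 0, -0.0008],
    [0, 0, -0.0008],
    [0, 0, -0.0008],
    [0, 0, -0.0008],
    [0, 0, -0.0008],
    [0, 0, -0.0008],
    [0, 0, -0.0008]
  ],
  "angular": [
    [0, 0, 0],
    [0, 0, 0],
    [0, 0, 0],
    [0, 0, 0],
    [0, 0, 0],
    [0, 0, 0],
    [0, 0, 0],
    [0, 0, 0]
  ],
  "fingers": [1, 1, 1, 1, 1, 1, 1, 1]
}}

```text
clock: 13.15
position: [0.4747, -0.3995, 0.0536]
tcp_rot: [2.85, 1.319, 0.001]
force: [-1.3, 1.4, 6.0]
gripper_width: -0.0003
finger_force: 3.0
```

Request:
{"method": "apply_moves", "body": {
  "delta_pos": [
    [0, 0, -0.0008],
    [0, 0, -0.0008],
    [0, 0, -0.0008],
    [0, 0, -0.0008],
    [0, 0, -0.0008],
    [0, 0, -0.0008],
    [0, 0, -0.0008],
    [0, 0, -0.0008]
  ],
  "angular": [
    [0, 0, 0],
    [0, 0, 0],
    [0, 0, 0],
    [0, 0, 0],
    [0, 0, 0],
    [0, 0, 0],
    [0, 0, 0],
    [0, 0, 0]
  ],
  "fingers": [1, 1, 1, 1, 1, 1, 1, 1]
}}

```text
clock: 14.15
position: [0.4749, -0.3994, 0.059]
tcp_rot: [2.851, 1.32, 0.001]
force: [0.9, 1.2, 4.3]
gripper_width: -0.0002
finger_force: 2.0
```

Request:
{"method": "apply_moves", "body": {
  "delta_pos": [
    [0, 0, -0.0006],
    [0, 0, -0.0006],
    [0, 0, -0.0006],
    [0, 0, -0.0006],
    [0, 0, -0.0006],
    [0, 0, -0.0006],
    [0, 0, -0.0006],
    [0, 0, -0.0006]
  ],
  "angular": [
    [0, 0, 0],
    [0, 0, 0],
    [0, 0, 0],
    [0, 0, 0],
    [0, 0, 0],
    [0, 0, 0],
    [0, 0, 0],
    [0, 0, 0]
  ],
  "fingers": [1, 1, 1, 1, 1, 1, 1, 1]
}}

```text
clock: 15.15
position: [0.4735, -0.3991, 0.0628]
tcp_rot: [-2.85, -1.318, 0.003]
force: [-0.0, 0.1, 0.5]
gripper_width: -0.0001
finger_force: 0.0
```

Request:
{"method": "apply_moves", "body": {
  "delta_pos": [
    [0, 0, -0.002],
    [0, 0, -0.004],
    [0, 0, -0.01],
    [0, 0, -0.03],
    [0, -0.03, -0.05],
    [0, -0.04, -0.04],
    [0, -0.04, 0],
    [0, 0, 0]
  ],
  "angular": [
    [0, 0, 0],
    [0, 0, 0],
    [0, 0, 0],
    [0, 0, 0],
    [0, 0, 0],
    [0, 0, 0],
    [0, 0, 0],
    [0, 0, 0]
  ],
  "fingers": [1, 1, 1, 1, 1, 1, 1, 1]
}}

```text
clock: 16.15
position: [0.3888, -0.3266, 0.2011]
tcp_rot: [2.851, 1.32, 0.0]
force: [0.2, -0.0, 0.5]
gripper_width: -0.0
finger_force: 0.0
```

```bash
python3 - <<'E'
from h import *
b=np.mean([read_camera("side")["image"].astype(float) for _ in range(4)],0)
A=cv2.resize(b[220:260,320:360],(400,400),interpolation=2);B=cv2.resize(b[185:285,325:415],(360,400),interpolation=2)
cv2.imwrite("pics/m5.png",np.hstack([A,B])[:,:,::-1].clip(0,255).astype(np.uint8))
print(b.mean(2)[236:248,333:350].astype(int),get_state()["position"])
E
```

```text
[[ 45 110 125 108 120 124 129 142 145 146 146 154 140 130 119 115 124]
 [ 42 104 117  95 129 140 125 140 145 146 146 153 229 241 162 102 124]
 [ 58 105 117  96 133 137 121 124 142 145 145 153 241 249 179 107 126]
 [129 125 116  96 135 132 103  95 106 111 124 135 223 217 164 228 177]
 [185 142 112  96 133 142 135 136 136 118 119 116 144 139 200 189 145]
 [230 163  80  86  88 101 119 139 145 141 140 145 229 241 244 181 228]
 [243 185 108  93 122 117 117  95  89  90 105 122 248 250 211 144 239]
 [247 198 143 137 144 142 140 136 134 132 117 114 228 246 241 239 245]
 [249 200 148 145 146 145 145 146 145 146 140 139 185 243 211 241 248]
 [212 150 137 138 142 145 144 145 145 145 145 145 207 246 245 248 249]
 [185 130 130 131 133 131 133 135 138 141 142 145 236 210 244 249 250]
 [143 129 130 130 129 129 129 129 131 131 133 228 247 186 240 249 249]] [ 0.39162551 -0.32895486  0.19993252]
```

View pics/m5.png

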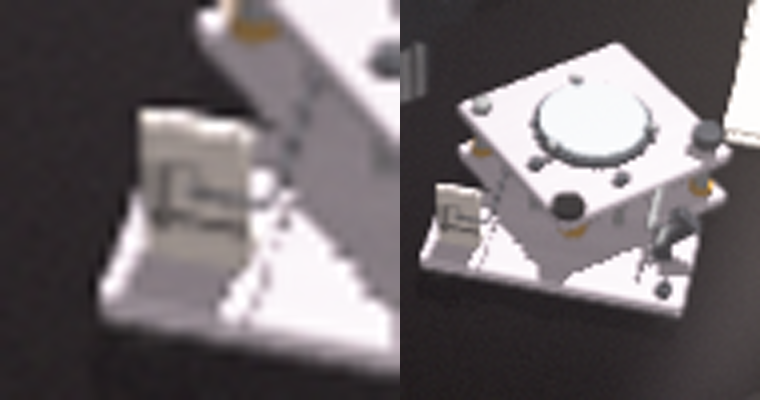

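The picture shows the plate up, the pointer raised to (190–275, 190–205) in the left half, and the catch leaning out at (675,235) in the right half. The wire is 1.9 px above its locked position, and the free position predicts 1.7 px. The hand is clear, so I'll hand in.

```bash
python3 -c "
from station import *
print(job_done())"
```

```text
the job is handed in; nothing more can be done
None
```

The right-hand mount (mount_1) was pressed to its long mark and held while the catch swung clear. I then eased it up until the pointer was back at the top line, withdrew the arm clear, and handed the job in at about 16 s; no verdict came back.

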